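# Fit the hub collar to the rotary stage

## Task

Reassemble the microscope's rotary stage: gently lower the blue hinged lid of the drive box until it is fully closed, then grip the shaft that sticks up through the lid and turn it until its flat faces the box's front, in line with the white index line. Then pick up the aluminium collar with the brass thumbscrew and slide it down the shaft, screw on the flat, until it sits fully on the shaft's shoulder. Finish while still gripping it there with the screw facing the front, so that a colleague can tighten it, and leave the other things on the bench where they are.

Things in the scene. Friction and masses are not known exactly. Their poses are not given: they have to be found in the camera images.
- drive: White drive box, fixed to the bench: 220 mm (its x) by 180 mm (y), walls 62 mm high, open on top until the lid is closed. Origin: centre of its underside, on the bench; front (sockets, switch) = its -x side; its yaw varies. The shaft's axis is the z axis through this origin. The closed lid's upper face is at z = 66.5 mm.
- lid (a joint): Hinge of the blue lid, rad: 0 = fully closed, larger = more open (starts half open to nearly upright). Plate 220 x 180 mm, 4 mm thick, with a slot for the shaft 32 mm wide, 75 to 113 mm from the hinge. Hinged along the box's +y (left) top edge; its free edge is up. Stiff hinge: the lid stays at any angle and closes when its outer face is pushed near the free edge with 1 to 4 N.
- lid_hinge (a point): Middle of the hinge line, at the lid's underside: 90 mm to +y of the box's origin, 62.5 mm above the bench. Its frame turns with the lid: -y runs from the hinge along the lid to the free edge, z is the lid's outward normal; the outer face is at z = +4 mm.
- lid_tab (a point): Centre of the outer face of the steel pull tab (50 mm wide, 14 mm long, 4 mm thick) in the middle of the lid's free edge: 187 mm from the hinge line. The tab ends 194 mm from the hinge.
- shaft (a joint): Turn of the upright shaft about its axis, rad, anticlockwise seen from above; 0 (or any whole turn, 6.283) = the flat faces the box's front (-x). Turns endlessly, stays where it is left, friction 0.05 N m.
- seat (a point): Centre of the shaft's shoulder (24 mm wide), on the axis, 70 mm above the bench. Above it the dark shaft is 16 mm in diameter with one yellow flat 3 mm deep (5 mm from the axis; 13 mm across flat and round back, 16 mm elsewhere), up to 108 mm above the bench, then a taper to 8 mm diameter, ending at 112 mm. The frame turns with the shaft: flat on its -x side.
- flat (a point): Point in the middle of the flat's face, 5 mm from the shaft's axis and 90 mm above the bench; the flat looks along -x of its frame.
- collar: Aluminium collar lying flat on the green mat (3 mm thick), 0.09 kg, 40 mm diameter, 20 mm high, bore 19 mm. Origin: centre of its underside, z up. A brass thumbscrew sticks out of its -x side at mid height (12 mm head, 25 to 34 mm from the axis); its 6 mm end reaches 3 mm into the bore, so the collar goes down the shaft only with the screw over the flat, within 0.25 rad.
- screw (a point): Outer end of the collar's thumbscrew, 34 mm from the collar's axis to its -x side, 10 mm above its underside.
- spacer: Plain steel ring without a screw, 34 mm diameter, 12 mm high, on the mat about 110 mm from the collar. Leave it.
- hexdriver: Screwdriver with red handle, 170 mm long, lying on the bench. Leave it.
- loupe: Black loupe, 44 mm diameter, 46 mm high. Leave it.
- water: Clear bottle with blue cap, 56 mm diameter, 150 mm high. Leave it.
- jar: Small amber jar, 48 mm diameter, 50 mm high. Leave it.
- brush: Wooden brush, 160 mm long, lying on the bench. Leave it.
- weight: Brass weight with a small knob, 48 mm diameter, 44 mm high. Leave it.
There are look-alikes about, which are no part of the job. Several things have the shape of the collar; the one meant has the colours described above.

How it is judged:
By the outcome, as a careful person would: the job done as asked, in the order asked, and still so for the second after the job is handed in, while the arm keeps its last pose, push and grip.
It also fails if it takes over 72 s, if anything falls off the work surface, if the arm or the gripper's body presses on something with over 40 N, if the wrist force passes 120 N, or if a joint passes its speed limit or range.

## Robot

A 7-joint arm with a two-finger parallel gripper is mounted at the origin on the work surface. World frame = base frame: x ahead of the robot, y to its left, z up, the work surface at z = 0. Lengths are in m, angles in rad, forces in N, time in s.
With the tool pointing down it reaches from about 0.425 to 0.925 m from the base axis. Payload 6.8 kg.
Tool frame: the origin (TCP) lies midway between the tips of the shut fingers; the grasp point (between the pads) lies 19 mm behind it (grip_point_offset is the distance from the TCP to the grasp point, in m); y points along the fingers, x is the direction in which the jaws open and shut, and the axes are right-handed (so a half turn about y gives the same grasp; the last joint's range is limited). The gripper opens to 85 mm and grips with 20 to 120 N. Pads are 22 mm wide; open, the fingers measure 114 mm over their backs; the gripper's body (76 mm by 85 mm) begins 54 mm behind the grasp point. The pads swing forward as they close: fully open they stand 13 mm farther back than shut.
Start: joints at [1.164, 0.477, 0.022, 1.555, -0.011, 1.109, -0.083], TCP at [0.199, -0.645, 0.231] pointing down, gripper open.
Joint ranges: [-2.96, 2.96], [-0.34, 2.1], [-1.41, 1.46], [0.24, 2.44], [-1.37, 4.51], [0.17, 1.92], [-2.96, 2.96]. Speed limits (rad/s): [2.39, 2.39, 3.14, 3.14, 3.14, 3.14, 3.14].

## Interface

Orientations are given as a unit quaternion [w, x, y, z].
In Python, from station import get_obs, read_camera, hand_in, grip_point_offset gives the robot as it stands.
- The arm moves only by the tool play_rows, never from a script. Its argument "increments" is a list of rows, each a list of 2 entries, a list of its own where there are three numbers: the shift along the tool's x, y, z in m, then the turn, a rotation vector about the tool's x, y, z in degrees. In form: [[[tx, ty, tz], [ax, ay, az]], ...]. A call has 1 to 20 rows; each row shifts and turns the commanded pose from where the row before left it, along the tool's axes as they then stand; what a row does not reach is not made up. A row lasts 1/12 s, in which the tool goes at most 41.7 mm and 7.16 degrees, less where a joint would pass 70% of its speed; a pose out of reach is approached as far as the arm can. A call with a gripper value outside its range is refused whole. "gripper" is the finger opening in m, from 0 to 0.0854, set as the call begins (left out, the last holds). The fingers move at their own pace and stop on an object; "grip_force" is the grip in N (left out, the last holds). Time passes only in rows, so rows that do not move let the fingers close. It gives the time, the measured TCP pose, the force and the opening at its end, in the units of the state.
- get_obs(): the state, without advancing time (a new reading comes with each control period).
- read_camera(name): name is "scene" or "side" or "wrist"; returns a dict with "color" (384x512x3 uint8, red, green, blue), "range_z" (384x512 float32, m along the optical axis (not along the pixel's ray), 0 where there is no reading), "intrinsics" (3x3 intrinsics, pixels), "dist_coeffs" ([k1, k2, p1, p2, k3] as OpenCV has them; the pictures are not rectified), "R" (3x3) and "t" (3): a world point X has camera coordinates R X + t; the wrist camera has in their place "hand_eye" (4x4, takes a point from camera to tool coordinates, whose origin is the TCP and whose axes are the tool frame's). Camera axes: x right, y down, z forward; pixel columns grow to the right and rows downward; lengths in m; the calibration is good to about 2 mm. A picture is of the moment at which its call begins: read the wrist's pose just before it.
- hand_in(): hands the job in, once; it reports no verdict.
The state is a dict: "t": time; "q": joint angles; "joint_vel": joint speeds; "joint_torque": joint torques, N m; "eef_pos": TCP position; "tool_rot": TCP orientation; "contact_force": force on the tool from outside, world axes, zero at the start; "torque": the same for the moment, N m; "gripper_width": opening from 0.0 (shut) to 1.0 (fully open).
Only numpy, scipy, OpenCV 4.12 (cv2) and the standard library are available. Lean on these libraries where they do the work, as an engineer would, in place of code of your own. Each camera call takes 0.05 s, during which the arm holds its last target. There are 200 camera calls.

## Working session

There is one attempt and no reset: what is moved stays moved. The work goes in short steps, Python scripts to look and compute and a tool call to move; the robot and the scene stay as the last step left them, time stands still between calls to the robot, and variables do not carry over. Pictures are saved under pics/ and viewed, about 8 in all and at most 12, crops included, and the job is handed in when it is done.

Besides the shell and the picture viewer there is one more tool, called after ">>>" as name(argument=value, ...), one argument or row to a line, values as JSON. play_rows: Moves the arm, as the interface text tells. Its arguments: {"type":"object","properties":{"increments":{"type":"array","items":{"type":"array"}},"gripper":{"type":"number"},"grip_force":{"type":"number"}},"required":["increments"]}

```bash
ls; mkdir -p pics
cat > h.py <<'E'
import numpy as np, cv2
from station import get_obs, read_camera, hand_in, grip_point_offset
from scipy.spatial.transform import Rotation as Ro
def pose():
    o=get_obs(); q=o['tool_rot']; T=np.eye(4)
    T[:3,:3]=Ro.from_quat([q[1],q[2],q[3],q[0]]).as_matrix(); T[:3,3]=o['eef_pos']; return T,o
def cam(name):
    T,o=pose(); c=read_camera(name)
    if name=='wrist': W=T@np.array(c['hand_eye'])
    else:
        R=np.array(c['R']);t=np.array(c['t']);W=np.eye(4);W[:3,:3]=R.T;W[:3,3]=-R.T@t
    c['W']=W;return c
def rays(c,uv):
    uv=np.asarray(uv,float).reshape(-1,1,2)
    n=cv2.undistortPoints(uv,np.array(c['intrinsics']),np.array(c['dist_coeffs'])).reshape(-1,2)
    return np.c_[n,np.ones(len(n))]
def onplane(c,uv,z):
    d=rays(c,uv)@c['W'][:3,:3].T;o=c['W'][:3,3]
    return o+d*((z-o[2])/d[:,2])[:,None]
def depthpts(c,uv):
    uv=np.asarray(uv).reshape(-1,2);z=c['range_z'][uv[:,1].astype(int),uv[:,0].astype(int)]
    return (rays(c,uv)*z[:,None])@c['W'][:3,:3].T+c['W'][:3,3]
def proj(c,X):
    V=np.linalg.inv(c['W']);p=np.asarray(X).reshape(-1,3)@V[:3,:3].T+V[:3,3]
    return cv2.projectPoints(p,np.zeros(3),np.zeros(3),np.array(c['intrinsics']),np.array(c['dist_coeffs']))[0].reshape(-1,2)
def save(c,n,crop=None,s=1):
    im=c['color'][:,:,::-1]
    if crop: u0,v0,u1,v1=crop; im=im[v0:v1,u0:u1]
    cv2.imwrite('pics/'+n,cv2.resize(im,None,fx=s,fy=s,interpolation=cv2.INTER_CUBIC))
E
python3 - <<'E'
from h import *
np.set_printoptions(precision=4,suppress=True)
a=cam('scene');b=cam('side')
cv2.imwrite('pics/a.png',np.hstack([a['color'],b['color']])[:,:,::-1][:, :])
im=np.vstack([a['color'],b['color']])[:,:,::-1]; im=cv2.resize(im,None,fx=.78,fy=.78)
save(a,'scene.png',s=1.5);save(b,'side.png',s=1.5)
T,o=pose();print(T,o,grip_point_offset);print(a['W'],b['W'])
E
```

```text
pics
[[ 0.2944 -0.0006  0.9557  0.1986]
 [-0.9557  0.0016  0.2944 -0.6446]
 [-0.0017 -1.     -0.0001  0.2304]
 [ 0.      0.      0.      1.    ]] {'t': 0.1, 'q': array([ 1.1639,  0.4777,  0.0223,  1.5563, -0.0115,  1.1093, -0.0831]), 'joint_vel': array([-0.0003, -0.0017, -0.0009, -0.0024,  0.0009,  0.0016,  0.0001]), 'joint_torque': array([  0.005 , -59.7758,   1.6138, -28.1955,   0.0128,   0.005 ,
         0.    ]), 'eef_pos': array([ 0.1986, -0.6446,  0.2304]), 'tool_rot': array([ 0.5692, -0.5685,  0.4205, -0.4195]), 'contact_force': array([-0.0126,  0.7818, -0.1704]), 'torque': array([ 0.0007,  0.0035, -0.0484]), 'gripper_width': 1.002463589545866} 0.0187
[[-0.6911  0.5086 -0.5135  1.2986]
 [ 0.7227  0.4812 -0.4961  0.7658]
 [-0.0052 -0.714  -0.7002  1.0819]
 [ 0.      0.      0.      1.    ]] [[ 0.9869 -0.0899  0.1343  0.4168]
 [-0.1614 -0.595   0.7874 -0.7983]
 [ 0.0092 -0.7987 -0.6017  0.7201]
 [ 0.      0.      0.      1.    ]]
```

View pics/scene.png

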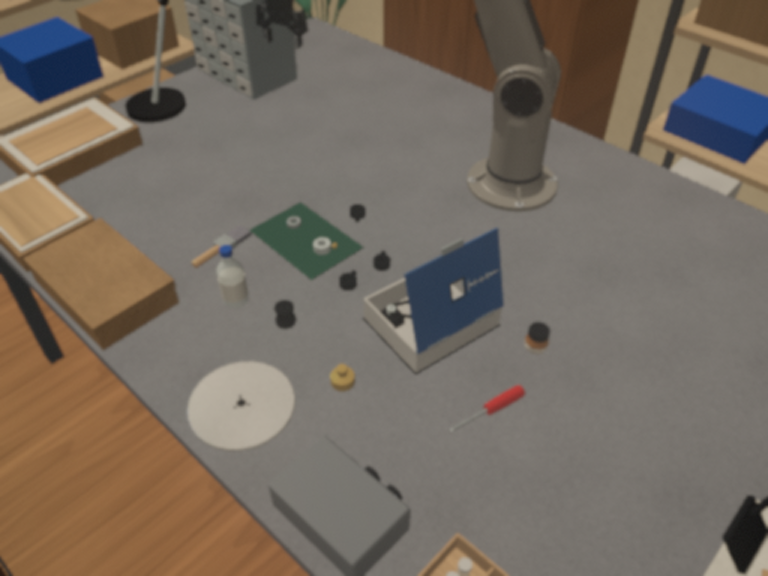

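View pics/side.png

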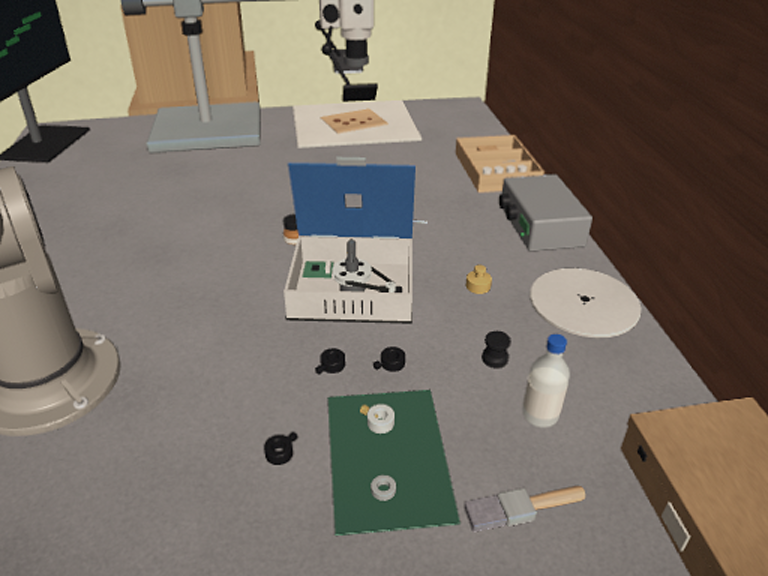

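The scene view shows the blue lid nearly upright at (455,290) and the collar at (322,244) on the mat. In the side view the box front is to the left, the shaft is at (351,255), the collar at (380,418) with its brass screw to the upper left (364,410), and the spacer at (383,488). The black rings are look-alikes.

Run:
```python
from h import *
np.set_printoptions(precision=4,suppress=True)
for n,box in (('scene',(255,140,345,240)),('side',(185,100,285,165))):
    c=cam(n);hsv=cv2.cvtColor(c['color'],cv2.COLOR_RGB2HSV)
    m=((hsv[...,0]>100)&(hsv[...,0]<125)&(hsv[...,1]>110)&(hsv[...,2]>40)).astype(np.uint8)
    k=np.zeros_like(m);k[box[1]:box[3],box[0]:box[2]]=1;m=cv2.erode(m*k,np.ones((3,3)))
    v,u=np.nonzero(m);P=depthpts(c,np.c_[u,v]);P=P[P[:,2]>0.02]
    ce=np.median(P,0)
    for _ in range(4):
        U,S,V=np.linalg.svd(P-P.mean(0),full_matrices=False);nn=V[2];d=(P-P.mean(0))@nn;P=P[abs(d)<max(2*d.std(),.001)]
    nn*=np.sign(nn[2]) 
    h=np.cross(nn,[0,0,1]);h/=np.linalg.norm(h)
    up=np.cross(h,nn);up*=np.sign(up[2])
    print(n,len(P),'n',nn,'h',h,'yaw',np.degrees(np.arctan2(h[1],h[0])),'angle',np.degrees(np.arccos(nn[2])),'sd',d.std())
    s=(P-P.mean(0));print('mean',P.mean(0),'h ext',(s@h).min(),(s@h).max(),'up ext',(s@up).min(),(s@up).max(), 'P at up max',P[(s@up).argmax()])
    # metals on mat
    if n=='side':
        g=((hsv[...,0]>50)&(hsv[...,0]<90)&(hsv[...,1]>80)).astype(np.uint8);g[:255]=0
        cn=max(cv2.findContours(g,0,2)[0],key=cv2.contourArea);M=np.zeros_like(g);cv2.fillPoly(M,[cv2.convexHull(cn)],1)
        sil=M*(hsv[...,1]<60)*(hsv[...,2]>100);br=M*(hsv[...,0]>10)*(hsv[...,0]<30)*(hsv[...,1]>100)
        for nm,mm in(('sil',sil),('brass',br)):
            N,_,st,cc=cv2.connectedComponentsWithStats(mm.astype(np.uint8))
            for i in range(1,N):
                if st[i,4]>8: print(nm,st[i],cc[i],'z.023',onplane(c,cc[i],.023),'z.013',onplane(c,cc[i],.013))
```

```text
Traceback (most recent call last):
  File "h.py", line 22, in depthpts
    return (rays(c,uv)*z[:,None])@c['W'][:3,:3].T+c['W'][:3,3]
            ~~~~^^^^^^
  File "h.py", line 15, in rays
    n=cv2.undistortPoints(uv,np.array(c['intrinsics']),np.array(c['dist_coeffs'])).reshape(-1,2)
      ~~~~~~~~~~~~~~~~~~~^^^^^^^^^^^^^^^^^^^^^^^^^^^^^^^^^^^^^^^^^^^^^^^^^^^^^^^^^
cv2.error: OpenCV(4.12.0) /io/opencv/modules/calib3d/src/undistort.dispatch.cpp:347: error: (-215:Assertion failed) CV_IS_MAT(_src) && CV_IS_MAT(_dst) && (_src->rows == 1 || _src->cols == 1) && (_dst->rows == 1 || _dst->cols == 1) && _src->cols + _src->rows - 1 == _dst->rows + _dst->cols - 1 && (CV_MAT_TYPE(_src->type) == CV_32FC2 || CV_MAT_TYPE(_src->type) == CV_64FC2) && (CV_MAT_TYPE(_dst->type) == CV_32FC2 || CV_MAT_TYPE(_dst->type) == CV_64FC2) in function 'cvUndistortPointsInternal'
```

Run:
```python
from h import *
np.set_printoptions(precision=4,suppress=True)
c=cam('side');hsv=cv2.cvtColor(c['color'],cv2.COLOR_RGB2HSV)
v,u=np.mgrid[150:216,185:280];uv=np.c_[u.ravel(),v.ravel()];P=depthpts(c,uv)
col=hsv[uv[:,1],uv[:,0]]
w=(col[:,1]<60)&(col[:,2]>120)
top=w&(abs(P[:,2]-.062)<.004);Q=P[top]
print(len(Q),Q.min(0),Q.max(0)); r=cv2.minAreaRect((Q[:,:2]*1000).astype(np.float32));print(r,cv2.boxPoints(r))
# shaft pts
s=(col[:,1]<80)&(col[:,2]<140)&(P[:,2]>.085)&(P[:,2]<.12)&(uv[:,0]>220)&(uv[:,0]<250)
print(s.sum(),P[s].mean(0),P[s].min(0),P[s].max(0))
save(c,'sidebox.png',(180,95,300,345),2.4)
```

```text
510 [0.3903 0.0545 0.058 ] [0.6402 0.2747 0.0655]
((514.8026123046875, 164.59130859375), (186.94374084472656, 219.58065795898438), 78.94928741455078) [[389.1316  93.897 ]
 [604.6407  51.8082]
 [640.4736 235.2856]
 [424.9645 277.3744]]
56 [0.5144 0.1587 0.1005] [0.5072 0.1534 0.0851] [0.5218 0.1667 0.1125]
```

Run:
```python
from h import *
np.set_printoptions(precision=4,suppress=True)
for n,box,px in (('scene',(265,140,345,240),(290,190)),('side',(185,100,285,165),(250,120))):
    c=cam(n);hsv=cv2.cvtColor(c['color'],cv2.COLOR_RGB2HSV)
    print(n,c['color'][px[1],px[0]],hsv[px[1],px[0]],c['range_z'][px[1],px[0]])
    m=((hsv[...,0]>95)&(hsv[...,0]<130)&(hsv[...,1]>90)).astype(np.uint8)
    k=np.zeros_like(m);k[box[1]:box[3],box[0]:box[2]]=1;m=cv2.erode(m*k,np.ones((3,3),np.uint8))
    v,u=np.nonzero(m);print(len(v))
    if len(v)<50: continue
    P=depthpts(c,np.c_[u,v]);P=P[P[:,2]>0.02];print(len(P))
    if len(P)<50: continue
    for _ in range(4):
        U,S,V=np.linalg.svd(P-P.mean(0),full_matrices=False);nn=V[2];d=(P-P.mean(0))@nn;P=P[abs(d)<max(2*d.std(),.001)]
    nn*=np.sign(nn[1]); h=np.cross(nn,[0,0,1]);h/=np.linalg.norm(h);up=np.cross(h,nn);up*=np.sign(up[2])
    s=P-P.mean(0)
    print('n',nn,'yaw',np.degrees(np.arctan2(h[1],h[0])),'angle',np.degrees(np.arccos(nn[2])),'sd',d.std())
    print('mean',P.mean(0),'h ext',(s@h).min(),(s@h).max(),'up ext',(s@up).min(),(s@up).max(), P[(s@up).argmax()],P[(s@up).argmin()])
    if n=='side':
        g=((hsv[...,0]>50)&(hsv[...,0]<90)&(hsv[...,1]>80)).astype(np.uint8);g[:255]=0
        cn=max(cv2.findContours(g,0,2)[0],key=cv2.contourArea);M=np.zeros_like(g);cv2.fillPoly(M,[cv2.convexHull(cn)],1)
        sil=M*(hsv[...,1]<60)*(hsv[...,2]>100);br=M*(hsv[...,0]>10)*(hsv[...,0]<30)*(hsv[...,1]>100)
        for nm,mm in(('sil',sil),('brass',br)):
            N,_,st,cc=cv2.connectedComponentsWithStats(mm.astype(np.uint8))
            for i in range(1,N):
                if st[i,4]>8: print(nm,st[i],cc[i],'z.023',onplane(c,cc[i],.023),'z.013',onplane(c,cc[i],.013))
```

```text
scene [46 59 79] [108 107  79] 1.2714591
2282
2282
n [0.1856 0.9479 0.2589] yaw -11.080487141582086 angle 74.99401779130783 sd 0.0014532748784606528
mean [0.5398 0.2306 0.156 ] h ext -0.11109624755869145 0.09263027311302513 up ext -0.08572147317517777 0.07986027912962694 [0.482  0.2233 0.2337] [0.5524 0.249  0.0727]
side [ 50  79 114] [106 143 114] 1.1245697
3392
3392
n [0.1853 0.9486 0.2565] yaw -11.049805460435067 angle 75.1400434803299 sd 0.0013414644864576887
mean [0.5287 0.228  0.1564] h ext -0.10854968704604748 0.10606471626235443 up ext -0.09423727153881153 0.08244889246380598 [0.6175 0.1871 0.2355] [0.5175 0.2574 0.0659]
sil [245 269  18  21 308] [253.6136 278.6753] z.023 [[ 0.5159 -0.1794  0.023 ]] z.013 [[ 0.5173 -0.1706  0.013 ]]
sil [247 317  17  17 209] [255.3301 324.7416] z.023 [[ 0.5008 -0.2977  0.023 ]] z.013 [[ 0.502  -0.2906  0.013 ]]
brass [240 270   6   7  29] [242.5172 272.7931] z.023 [[ 0.4945 -0.1588  0.023 ]] z.013 [[ 0.4956 -0.1497  0.013 ]]
```

Lid measured at 75° open from both views, box yaw −11.05°, centre about (0.515, 0.163), sizes match. I'll move over the mat for a closer look on the way.

>>> play_rows(
  increments=[
    [[0, -0.025, 0], [0, 7.03, 0]],
    [[0, -0.025, 0], [0, 7.03, 0]],
    [[0, -0.025, 0], [0, 7.03, 0]],
    [[0, -0.025, 0], [0, 7.03, 0]],
    [[-0.0318, 0, 0.0157], [0, 0, 0]],
    [[-0.0318, 0, 0.0157], [0, 0, 0]],
    [[-0.0318, 0, 0.0157], [0, 0, 0]],
    [[-0.0318, 0, 0.0157], [0, 0, 0]],
    [[-0.0318, 0, 0.0157], [0, 0, 0]],
    [[-0.0318, 0, 0.0157], [0, 0, 0]],
    [[-0.0318, 0, 0.0157], [0, 0, 0]],
    [[-0.0318, 0, 0.0157], [0, 0, 0]],
    [[-0.0318, 0, 0.0157], [0, 0, 0]],
    [[-0.0318, 0, 0.0157], [0, 0, 0]],
    [[-0.0318, 0, 0.0157], [0, 0, 0]],
    [[-0.0318, 0, 0.0157], [0, 0, 0]],
    [[-0.0318, 0, 0.0157], [0, 0, 0]],
    [[-0.0318, 0, 0.0157], [0, 0, 0]],
  ],
  gripper=0,
)

```text
t: 1.8
eef_pos: [0.5001, -0.2485, 0.3315]
tool_rot: [-0.45, 0.45, -0.546, 0.546]
contact_force: [0.9, 0.7, -0.7]
gripper_width: 0.005
```

Run:
```python
from h import *
np.set_printoptions(precision=4,suppress=True)
c=cam('wrist');T,o=pose();print(T,o['t'],o['contact_force'],o['q']);print(np.array(c['hand_eye']),c['W'][:3,3])
np.savez('w1.npz',**{k:np.array(c[k]) for k in c}); save(c,'w1.png')
```

```text
[[-0.181   0.0031  0.9835  0.5051]
 [-0.9835  0.004  -0.181  -0.2405]
 [-0.0045 -1.      0.0023  0.3314]
 [ 0.      0.      0.      1.    ]] 1.85 [ 3.7315  5.6505 -0.2688] [ 0.4607  0.2125 -0.1488  1.7     0.0281  1.2298 -1.4469]
[[ 1.      0.0005 -0.      0.001 ]
 [ 0.0002 -0.3061  0.952  -0.1419]
 [ 0.0005 -0.952  -0.3061  0.0792]
 [ 0.      0.      0.      1.    ]] [ 0.5776 -0.2646  0.4735]
```

View pics/w1.png

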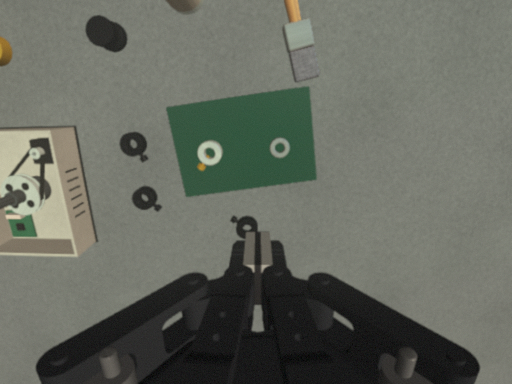

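Wrist view (sharp): collar at (210,153), screw at (201,167), spacer at (280,148), and the black look-alikes left of it. Now I'll go behind the lid with fingers shut.

>>> play_rows(
  increments=[
    [[-0.0377, 0, -0.0048], [0, 0, 0]],
    [[-0.0377, 0, -0.0048], [0, 0, 0]],
    [[-0.0377, 0, -0.0048], [0, 0, 0]],
    [[-0.0377, 0, -0.0048], [0, 0, 0]],
    [[-0.0377, 0, -0.0048], [0, 0, 0]],
    [[-0.0377, 0, -0.0048], [0, 0, 0]],
    [[-0.0377, 0, -0.0048], [0, 0, 0]],
    [[-0.0377, 0, -0.0048], [0, 0, 0]],
    [[-0.0377, 0, -0.0048], [0, 0, 0]],
    [[-0.0377, 0, -0.0048], [0, 0, 0]],
    [[-0.0377, 0, -0.0048], [0, 0, 0]],
    [[-0.0377, 0, -0.0048], [0, 0, 0]],
    [[-0.0377, 0, -0.0048], [0, 0, 0]],
    [[0, 0, 0], [0, 0, 0]],
    [[0, 0, 0], [0, 0, 0]],
  ],
)

```text
t: 3.1
eef_pos: [0.5309, 0.2456, 0.331]
tool_rot: [0.451, -0.451, 0.545, -0.544]
contact_force: [-0.6, -0.7, 0.3]
gripper_width: -0.0
```

```bash
cat >> h.py <<'E'
BO=np.array([.515,.163]);BY=np.radians(-11.05)
def boxpose():
    T,o=pose();R=np.array([[np.cos(BY),-np.sin(BY),0],[np.sin(BY),np.cos(BY),0],[0,0,1]])
    p=T[:3,3].copy();p[:2]-=BO;yaw=np.degrees(np.arctan2(T[1,2],T[0,2]))
    print('t',round(o['t'],2),'box',R.T@p,'world',T[:3,3],'tool z yaw',yaw,'tilt',np.degrees(np.arccos(-T[2,1])),'F(box)',R.T@o['contact_force'],'tau',o['torque'],'w',round(o['gripper_width'],3),'q7',round(o['q'][6],2))
    return T,o
E
python3 -c "
from h import *
np.set_printoptions(precision=4,suppress=True);boxpose()"
```

```text
t 3.1 box [-0.0002  0.0841  0.331 ] world [0.5309 0.2456 0.331 ] tool z yaw -10.713655144292813 tilt 0.07004555399266194 F(box) [-0.4381 -0.7594  0.2703] tau [-0.1072  0.0121  0.0009] w -0.0 q7 -2.42
```

>>> play_rows(
  increments=[
    [[0, 0.027, 0], [0, 0, 0]],
    [[0, 0.027, 0], [0, 0, 0]],
    [[0, 0.027, 0], [0, 0, 0]],
    [[0, 0.028, 0], [0, 0, 0]],
    [[0, 0, 0], [0, 0, 0]],
    [[0.006, 0, 0], [0, 0, 0]],
    [[0.006, 0, 0], [0, 0, 0]],
    [[0.006, 0, 0], [0, 0, 0]],
    [[0.007, 0.002, 0], [0, 0, 0]],
    [[0.007, 0.002, 0], [0, 0, 0]],
    [[0.0068, 0.0026, 0], [0, 0, 0]],
    [[0.0068, 0.0026, 0], [0, 0, 0]],
  ],
)

```text
t: 4.1
eef_pos: [0.5235, 0.1976, 0.2138]
tool_rot: [-0.45, 0.449, -0.545, 0.546]
contact_force: [1.4, 1.8, 3.0]
gripper_width: 0.003
```

Run:
```python
from h import *
np.set_printoptions(precision=4,suppress=True);boxpose()
c=cam('side');save(c,'s2.png',(150,70,320,230),3)
```

```text
t 4.1 box [0.0017 0.0356 0.2138] world [0.5235 0.1976 0.2138] tool z yaw -11.015353844440554 tilt 0.12131588612029343 F(box) [1.0501 2.0085 3.015 ] tau [ 0.2886 -0.3653 -0.0118] w 0.003 q7 -2.39
```

View pics/s2.png

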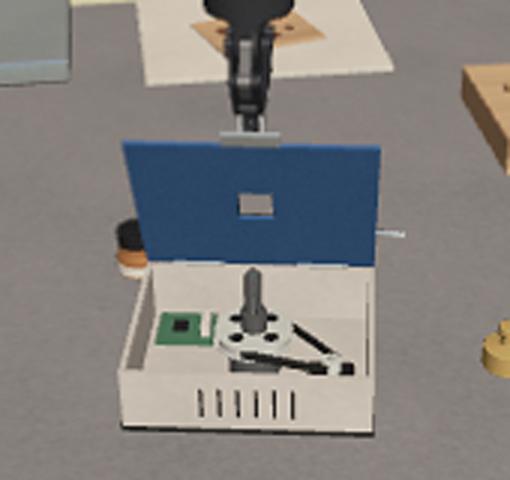

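Fingertips are behind the lid, touching with about 3 N. I'll continue along the arc.

>>> play_rows(
  increments=[
    [[0.0065, 0.0031, 0], [0, 0, 0]],
    [[0.0065, 0.0031, 0], [0, 0, 0]],
    [[0.0062, 0.0037, 0], [0, 0, 0]],
    [[0.0062, 0.0037, 0], [0, 0, 0]],
    [[0.0058, 0.0042, 0], [0, 0, 0]],
    [[0.0058, 0.0042, 0], [0, 0, 0]],
    [[0.0054, 0.0048, 0], [0, 0, 0]],
    [[0.0054, 0.0048, 0], [0, 0, 0]],
    [[0.005, 0.0052, 0], [0, 0, 0]],
    [[0.005, 0.0052, 0], [0, 0, 0]],
    [[0.0045, 0.0056, 0], [0, 0, 0]],
    [[0.0045, 0.0056, 0], [0, 0, 0]],
    [[0.004, 0.006, 0], [0, 0, 0]],
    [[0.004, 0.006, 0], [0, 0, 0]],
    [[0.0035, 0.0063, 0], [0, 0, 0]],
    [[0.0035, 0.0063, 0], [0, 0, 0]],
    [[0.003, 0.0066, 0], [0, 0, 0]],
    [[0.003, 0.0066, 0], [0, 0, 0]],
  ],
)

```text
t: 5.65
eef_pos: [0.506, 0.1117, 0.1213]
tool_rot: [0.45, -0.45, 0.546, -0.546]
contact_force: [-0.2, 0.4, 1.1]
gripper_width: 0.002
```

```bash
python3 -c "
from h import *
np.set_printoptions(precision=4,suppress=True);boxpose()"
```

```text
t 5.65 box [ 0.001  -0.0521  0.1213] world [0.506  0.1117 0.1213] tool z yaw -11.001624433106459 tilt 0.01968444312785433 F(box) [-0.2977  0.3354  1.0781] tau [0.0431 0.0989 0.0127] w 0.002 q7 -2.3
```

>>> play_rows(
  increments=[
    [[0.003, 0.0068, 0], [0, 0, 0]],
    [[0.003, 0.0068, 0], [0, 0, 0]],
    [[0.0025, 0.0068, 0], [0, 0, 0]],
    [[0.0025, 0.0068, 0], [0, 0, 0]],
    [[0.002, 0.0068, 0], [0, 0, 0]],
    [[0.002, 0.0068, 0], [0, 0, 0]],
    [[0.001, 0.006, 0], [0, 0, 0]],
    [[0, 0.005, 0], [0, 0, 0]],
    [[0, 0.002, 0], [0, 0, 0]],
    [[0, 0.001, 0], [0, 0, 0]],
    [[0, 0, 0], [0, 0, 0]],
  ],
)

```text
t: 6.57
eef_pos: [0.5029, 0.0961, 0.067]
tool_rot: [0.449, -0.45, 0.546, -0.546]
contact_force: [-0.2, -0.3, -0.9]
gripper_width: 0.002
```

```bash
python3 -c "
from h import *
np.set_printoptions(precision=4,suppress=True);boxpose()"
```

```text
t 6.57 box [ 0.0009 -0.068   0.067 ] world [0.5029 0.0961 0.067 ] tool z yaw -11.007735766902346 tilt 0.04905559386377312 F(box) [-0.1307 -0.2859 -0.9299] tau [ 0.0348 -0.0232 -0.0333] w 0.002 q7 -2.32
```

>>> play_rows(
  increments=[
    [[0, 0.001, 0], [0, 0, 0]],
    [[0, 0.001, 0], [0, 0, 0]],
    [[0, 0, 0], [0, 0, 0]],
    [[0, 0, 0], [0, 0, 0]],
  ],
)

```text
t: 6.9
eef_pos: [0.5032, 0.0964, 0.0665]
tool_rot: [-0.45, 0.45, -0.545, 0.546]
contact_force: [-3.7, -1.4, 11.7]
gripper_width: 0.002
```

```bash
python3 -c "
from h import *
np.set_printoptions(precision=4,suppress=True);boxpose()"
```

```text
t 6.9 box [ 0.0012 -0.0676  0.0665] world [0.5032 0.0964 0.0665] tool z yaw -10.996412321435464 tilt 0.04144300610463865 F(box) [-3.3992 -2.062  11.663 ] tau [-0.2714  0.8992 -0.0571] w 0.002 q7 -2.32
```

Lid fully closed: firm stop at z = 66.5 mm with 11.7 N. Lifting over the shaft to see the flat.

>>> play_rows(
  increments=[
    [[0, -0.03, 0], [0, 0, 0]],
    [[0, -0.035, 0], [0, 0, 0]],
    [[0, -0.035, 0], [0, 0, 0]],
    [[-0.017, -0.023, -0.0075], [0, 0, 0]],
    [[-0.017, -0.023, -0.0075], [0, 0, 0]],
    [[-0.017, -0.023, -0.0075], [0, 0, 0]],
    [[-0.017, 0, -0.0075], [0, 0, 0]],
    [[0, 0, 0], [0, 0, 0]],
    [[0, 0, 0], [0, 0, 0]],
    [[0, 0, 0], [0, 0, 0]],
  ],
  gripper=0.05,
)

```text
t: 7.73
eef_pos: [0.4865, 0.1679, 0.2338]
tool_rot: [-0.449, 0.45, -0.546, 0.546]
contact_force: [-0.1, 0.5, 0.2]
gripper_width: 0.584
```

Run:
```python
from h import *
np.set_printoptions(precision=4,suppress=True);boxpose()
P=[*BO,.09]
ims=[]
for n in ('wrist','side','scene'):
    c=cam(n);p=proj(c,P)[0];print(n,p)
    np.savez('sh_%s.npz'%n,**{k:np.array(c[k]) for k in c})
    s={'wrist':70,'side':30,'scene':30}[n];u,v=p.astype(int);u=min(max(u,s),512-s);v=min(max(v,s),384-s)
    im=c['color'][v-s:v+s,u-s:u+s,::-1];ims.append(cv2.resize(im,(260,260),interpolation=cv2.INTER_CUBIC))
cv2.imwrite('pics/shaft.png',np.hstack(ims))
```

```text
t 7.73 box [-0.0289 -0.0006  0.2338] world [0.4865 0.1679 0.2338] tool z yaw -11.020936012178366 tilt 0.0681655691026025 F(box) [-0.1942  0.5163  0.1592] tau [-0.0002  0.0198  0.0137] w 0.584 q7 -2.34
wrist [255.6792 155.1365]
side [233.7714 166.7314]
scene [288.2175 193.8706]
```

View pics/shaft.png

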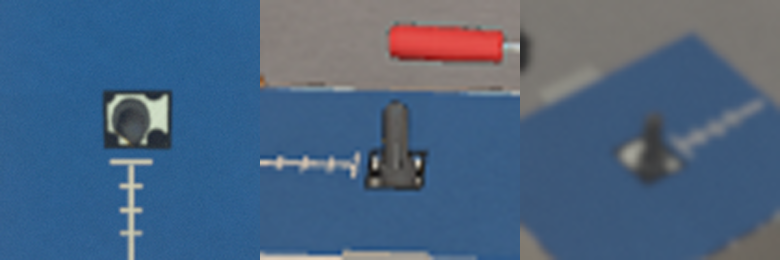

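No yellow is visible from the side, scene or top views, so the flat faces roughly the front (world 118–184°). Tilting the wrist to look from the front side.

>>> play_rows(
  increments=[
    [[0, 0.01, -0.015], [0, 0, 0]],
    [[0, 0.01, -0.015], [0, 0, 0]],
    [[0, 0, 0], [6.7, 0, 0]],
    [[0, 0, 0], [6.7, 0, 0]],
    [[0, 0, 0], [6.7, 0, 0]],
    [[0, 0, 0], [6.7, 0, 0]],
    [[0, 0, 0], [6.7, 0, 0]],
    [[0, 0, 0], [6.7, 0, 0]],
    [[0, 0, 0], [0, 0, 0]],
    [[0, 0, 0], [0, 0, 0]],
  ],
)

```text
t: 8.72
eef_pos: [0.4635, 0.1692, 0.2115]
tool_rot: [-0.526, 0.359, -0.419, 0.647]
contact_force: [0.1, 0.1, 0.3]
gripper_width: 0.586
```

Run:
```python
from h import *
np.set_printoptions(precision=4,suppress=True);boxpose()
c=cam('wrist');np.savez('sh_w2.npz',**{k:np.array(c[k]) for k in c})
p=proj(c,[[*BO,.07],[*BO,.09],[*BO,.112]]);print(p,c['W'])
u,v=p[1].astype(int);s=60;u=min(max(u,s),512-s);v=min(max(v,s),384-s);print(u,v)
save(c,'sh2.png',(u-s,v-s,u+s,v+s),4)
```

```text
t 8.72 box [-0.0517 -0.0038  0.2115] world [0.4635 0.1692 0.2115] tool z yaw -10.328449004658436 tilt 23.053624689692555 F(box) [0.0905 0.1247 0.3097] tau [ 0.1206  0.4404 -0.0122] w 0.586 q7 -2.85
[[250.1989 186.4596]
 [250.1523 184.2879]
 [250.0929 181.519 ]] [[-0.1887 -0.9784  0.0844  0.4809]
 [-0.9817  0.1859 -0.0403  0.1687]
 [ 0.0237 -0.0905 -0.9956  0.3726]
 [ 0.      0.      0.      1.    ]]
250 184
```

View pics/sh2.png

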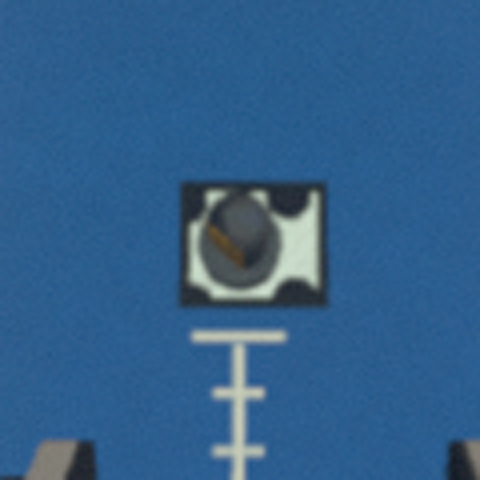

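The flat is seen (amber stripe (208,228)–(245,263) in the crop) facing about 136° in the box frame, so the shaft is about −44° off and must turn +44°. The tilt reached only 23° (joint 7 near its limit); undoing it.

>>> play_rows(
  increments=[
    [[0, 0, 0], [-5.76, 0, 0]],
    [[0, 0, 0], [-5.76, 0, 0]],
    [[0, 0, 0], [-5.76, 0, 0]],
    [[0, 0, 0], [-5.77, 0, 0]],
    [[0, 0, 0], [0, 0, 0]],
    [[0, 0, 0], [0, 0, 0]],
  ],
  gripper=0.04,
)

```text
t: 9.27
eef_pos: [0.4655, 0.1662, 0.2112]
tool_rot: [-0.443, 0.453, -0.539, 0.555]
contact_force: [-0.2, -0.5, -0.8]
gripper_width: 0.466
```

Run:
```python
from h import *
np.set_printoptions(precision=4,suppress=True);T,o=boxpose();print(T,o['q'])
d=dict(np.load('sh_w2.npz'));hsv=cv2.cvtColor(d['color'],cv2.COLOR_RGB2HSV)
m=(hsv[...,0]>8)&(hsv[...,0]<32)&(hsv[...,1]>90);v,u=np.nonzero(m);k=(abs(u-243)<15)&(abs(v-184)<20);uv=np.c_[u,v][k]
print(len(uv),uv.mean(0));P=onplane(d,uv,.09)[:,:2]-BO
R=np.array([[np.cos(BY),-np.sin(BY)],[np.sin(BY),np.cos(BY)]]);Q=P@R;l=cv2.fitLine(Q.astype(np.float32),2,0,.01,.01).ravel();print(l,'edge dir deg',np.degrees(np.arctan2(l[1],l[0])),Q.mean(0))
# dark-ish/grey shaft shoulder centre
x=d['color'].astype(int);b=(x[...,2]-x[...,0]>40) 
print(onplane(d,[[250,185.2]],.07)[:,:2]-BO@np.eye(2), ((onplane(d,[[250,185.2]],.07)[:,:2]-BO)@R))
# collar from w1
w=dict(np.load('w1.npz'))
hs=cv2.cvtColor(w['color'],cv2.COLOR_RGB2HSV)
for nm,mm in (('sil',(hs[...,1]<60)&(hs[...,2]>110)),('br',(hs[...,0]>10)&(hs[...,0]<30)&(hs[...,1]>100))):
    mm=mm.astype(np.uint8);mm[:125]=0;mm[178:]=0;mm[:,:185]=0;mm[:,240:]=0
    N,_,st,cc=cv2.connectedComponentsWithStats(mm)
    for i in range(1,N):
        if st[i,4]>10: print(nm,st[i],cc[i],onplane(w,cc[i],.023 if nm=='sil' else .014))
```

```text
t 9.27 box [-0.0492 -0.0063  0.2112] world [0.4655 0.1662 0.2112] tool z yaw -11.344732113792526 tilt 1.4606094041194089 F(box) [-0.1407 -0.557  -0.7778] tau [-0.0105 -0.0023  0.0098] w 0.466 q7 -2.28
[[-0.1968  0.0029  0.9804  0.4655]
 [-0.9801 -0.0253 -0.1967  0.1662]
 [ 0.0243 -0.9997  0.0078  0.2112]
 [ 0.      0.      0.      1.    ]] [-0.456   0.2076 -0.0334  1.9947  0.0377  0.949  -2.2796]
22 [245.7727 184.6364]
[ 0.7293  0.6841 -0.0004  0.0046] edge dir deg 43.168396 [-0.0004  0.0046]
[[ 0.0014 -0.    ]] [[0.0014 0.0002]]
sil [197 140  26  26 452] [209.5022 152.3142] [[ 0.52   -0.1724  0.023 ]]
br [197 163   9   8  51] [201.0196 166.4314] [[ 0.498  -0.1503  0.014 ]]
```

>>> play_rows(
  increments=[
    [[0, 0, 0], [-0.45, 0, 1.45]],
    [[0, 0, 0], [0, -6.21, 0]],
    [[0, 0, 0], [0, -6.21, 0]],
    [[0, 0, 0], [0, -6.21, 0]],
    [[0, 0, 0], [0, -6.21, 0]],
    [[0, 0, 0], [0, -6.21, 0]],
    [[0, 0, 0], [0, -6.21, 0]],
    [[0, 0, 0], [0, -6.21, 0]],
    [[0.01, 0, 0.0138], [0, 0, 0]],
    [[0.01, 0, 0.0138], [0, 0, 0]],
    [[0.01, 0, 0.0138], [0, 0, 0]],
    [[0, 0.03, 0], [0, 0, 0]],
    [[0, 0, 0], [0, 0, 0]],
    [[0, 0, 0], [0, 0, 0]],
  ],
)

```text
t: 10.43
eef_pos: [0.5128, 0.1643, 0.1804]
tool_rot: [-0.619, 0.621, -0.342, 0.339]
contact_force: [0.3, -0.1, 0.9]
gripper_width: 0.466
```

```bash
python3 -c "
from h import *
np.set_printoptions(precision=4,suppress=True);T,o=boxpose();print(T)"
```

```text
t 10.43 box [-0.0024  0.0009  0.1804] world [0.5128 0.1643 0.1804] tool z yaw 32.429166753460564 tilt 0.21858349615406686 F(box) [ 0.3416 -0.0073  0.8794] tau [ 0.006  -0.0058 -0.0267] w 0.466 q7 -1.47
[[ 0.5363 -0.0038  0.8441  0.5128]
 [-0.8441 -0.0005  0.5363  0.1643]
 [-0.0016 -1.     -0.0035  0.1804]
 [ 0.      0.      0.      1.    ]]
```

>>> play_rows(
  increments=[
    [[0.0031, 0.02, 0.0023], [0, 0, 0]],
    [[0, 0.025, 0], [0, 0, 0]],
    [[0, 0.025, 0], [0, 0, 0]],
    [[0, 0.02, 0], [0, 0, 0]],
    [[0, 0.013, 0], [0, 0, 0]],
    [[0, 0, 0], [0, 0, 0]],
    [[0, 0, 0], [0, 0, 0]],
  ],
)

```text
t: 11.02
eef_pos: [0.5182, 0.1639, 0.0793]
tool_rot: [0.62, -0.619, 0.341, -0.34]
contact_force: [0.1, 0.6, 0.1]
gripper_width: 0.466
```

```bash
python3 -c "
from h import *
np.set_printoptions(precision=4,suppress=True);T,o=boxpose()"
```

```text
t 11.02 box [0.003  0.0015 0.0793] world [0.5182 0.1639 0.0793] tool z yaw 32.436439734252225 tilt 0.07583519201810307 F(box) [-0.0575  0.6362  0.1409] tau [-0.0114  0.0171 -0.0398] w 0.466 q7 -1.49
```

>>> play_rows(
  increments=[
    [[0, 0, 0], [0, 0, 0]],
    [[0, 0, 0], [0, 0, 0]],
    [[0, 0, 0], [0, 0, 0]],
    [[0, 0, 0], [0, 0, 0]],
    [[0, 0, 0], [0, 0, 0]],
    [[0, 0, 0], [0, 0, 0]],
  ],
  gripper=0,
  grip_force=30,
)

```text
t: 11.52
eef_pos: [0.5193, 0.1642, 0.0803]
tool_rot: [0.621, -0.619, 0.34, -0.341]
contact_force: [-1.9, 0.1, 7.1]
gripper_width: 0.149
```

```bash
python3 -c "
from h import *
np.set_printoptions(precision=4,suppress=True);T,o=boxpose();print(o['gripper_width']*.0854)"
```

```text
t 11.52 box [0.004  0.0021 0.0803] world [0.5193 0.1642 0.0803] tool z yaw 32.41396254232605 tilt 0.14829122407746623 F(box) [-1.8865 -0.2899  7.1467] tau [0.0925 0.4682 0.0452] w 0.149 q7 -1.49
0.012713362844353811
```

Opening 12.7 mm means the jaws sit squarely on flat and back. Turn +46.5° about the shaft axis.

>>> play_rows(
  increments=[
    [[-0.00037, 0, 0.00017], [0, -6.64, 0]],
    [[-0.00037, 0, 0.00017], [0, -6.64, 0]],
    [[-0.00037, 0, 0.00017], [0, -6.64, 0]],
    [[-0.00037, 0, 0.00017], [0, -6.64, 0]],
    [[-0.00037, 0, 0.00017], [0, -6.64, 0]],
    [[-0.00037, 0, 0.00017], [0, -6.64, 0]],
    [[-0.00037, 0, 0.00017], [0, -6.64, 0]],
    [[0, 0, 0], [0, 0, 0]],
    [[0, 0, 0], [0, 0, 0]],
    [[0, 0, 0], [0, 0, 0]],
  ],
)

```text
t: 12.35
eef_pos: [0.5188, 0.1659, 0.0803]
tool_rot: [0.704, -0.703, 0.068, -0.07]
contact_force: [-0.1, -1.8, 5.5]
gripper_width: 0.145
```

```bash
python3 -c "
from h import *
np.set_printoptions(precision=4,suppress=True);T,o=boxpose();print(o['gripper_width']*.0854)"
```

```text
t 12.35 box [0.0032 0.0036 0.0803] world [0.5188 0.1659 0.0803] tool z yaw 78.84897315455588 tilt 0.1754388431191877 F(box) [ 0.2715 -1.8042  5.4988] tau [-0.2142  0.1291  0.0818] w 0.145 q7 -0.81
0.012405989372582485
```

>>> play_rows(
  increments=[
    [[0, 0, 0], [0, 0, 0]],
    [[0, 0, 0], [0, 0, 0]],
    [[0, -0.02, 0], [0, 0, 0]],
    [[0, -0.03, 0], [0, 0, 0]],
    [[0, -0.03, 0], [0, 0, 0]],
    [[0, -0.03, 0], [0, -6.92, 0]],
    [[0, -0.03, 0], [0, -6.92, 0]],
    [[0, 0, 0], [0, -6.92, 0]],
    [[0, 0, 0], [0, -6.92, 0]],
    [[0, 0, 0], [0, -6.92, 0]],
    [[0, 0, 0], [0, -6.92, 0]],
    [[0, 0, 0], [0, -6.92, 0]],
    [[0, 0, 0], [0, -6.92, 0]],
    [[0, 0, 0], [0, -6.92, 0]],
    [[0, 0, 0], [0, -6.92, 0]],
    [[0, 0, 0], [0, -6.92, 0]],
    [[0, 0, 0], [0, -6.92, 0]],
    [[0, 0, 0], [0, -6.92, 0]],
    [[0, 0, 0], [0, 0, 0]],
    [[0, 0, 0], [0, 0, 0]],
  ],
  gripper=0.06,
)

```text
t: 14.02
eef_pos: [0.5173, 0.1658, 0.2185]
tool_rot: [0.547, -0.547, -0.448, 0.448]
contact_force: [0.4, -0.3, 0.2]
gripper_width: 0.703
```

Run:
```python
from h import *
np.set_printoptions(precision=4,suppress=True);boxpose()
c=cam('wrist');np.savez('sh_w3.npz',**{k:np.array(c[k]) for k in c})
R=np.array([[np.cos(BY),-np.sin(BY)],[np.sin(BY),np.cos(BY)]])
p=proj(c,[[*(BO+R@[.0016,.0012]),z] for z in(.07,.09,.112)]);print(p)
u,v=p[1].astype(int);s=60;u=min(max(u,s),512-s);v=min(max(v,s),384-s);print(u,v)
save(c,'sh3.png',(u-s,v-s,u+s,v+s),4)
hsv=cv2.cvtColor(c['color'],cv2.COLOR_RGB2HSV)
m=(hsv[...,0]>8)&(hsv[...,0]<32)&(hsv[...,1]>90);vv,uu=np.nonzero(m);k=(abs(uu-u)<15)&(abs(vv-v)<25);uv=np.c_[uu,vv][k]
if len(uv):
    print(len(uv),uv.mean(0),uv.min(0),uv.max(0));Q=(onplane(c,uv,.09)[:,:2]-BO)@R;print(cv2.minAreaRect((Q*1000).astype(np.float32)),Q.mean(0))
```

```text
t 14.02 box [0.0017 0.0031 0.2185] world [0.5173 0.1658 0.2185] tool z yaw 168.6339970440649 tilt 0.06677218942291714 F(box) [ 0.4398 -0.2055  0.172 ] tau [-0.0113  0.0147  0.0141] w 0.703 q7 0.74
[[256.3426 179.2176]
 [256.2924 184.1897]
 [256.2286 190.5013]]
256 184
107 [255.7196 180.486 ] [250 176] [261 185]
((-2.321890115737915, 0.3989686965942383), (11.360129356384277, 9.575438499450684), 89.69733428955078) [-0.0024  0.0006]
```

View pics/sh3.png

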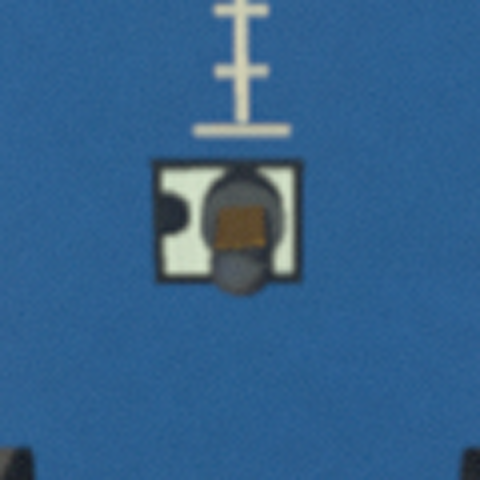

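The flat now faces the index line (tilt 0.3°, centred within about 1 mm). On to the collar.

>>> play_rows(
  increments=[
    [[-0.0332, 0, -0.0069], [0, 0, 0]],
    [[-0.0332, 0, -0.0069], [0, 0, 0]],
    [[-0.0332, 0, -0.0069], [0, 0, 0]],
    [[-0.0332, 0, -0.0069], [0, 0, 0]],
    [[-0.0332, 0, -0.0069], [0, 0, 0]],
    [[-0.0332, 0, -0.0069], [0, 0, 0]],
    [[-0.0332, 0, -0.0069], [0, 0, 0]],
    [[-0.0332, 0, -0.0069], [0, 0, 0]],
    [[-0.0332, 0, -0.0069], [0, 0, 0]],
    [[-0.0332, 0, -0.0069], [0, 0, 0]],
    [[0, 0.01, 0], [0, 7.1, 0]],
    [[0, 0.01, 0], [0, 7.1, 0]],
    [[0, 0.01, 0], [0, 7.1, 0]],
    [[0, 0.01, 0], [0, 7.1, 0]],
    [[0, 0.01, 0], [0, 7.1, 0]],
    [[0, 0, 0], [0, 0, 0]],
    [[0, 0, 0], [0, 0, 0]],
    [[0, 0, 0], [0, 0, 0]],
  ],
  gripper=0.075,
)

```text
t: 15.57
eef_pos: [0.5213, -0.173, 0.1689]
tool_rot: [0.657, -0.657, -0.262, 0.262]
contact_force: [0.5, 0.2, -0.1]
gripper_width: 0.879
```

Run:
```python
from h import *
np.set_printoptions(precision=4,suppress=True);T,o=boxpose();print(T[:3,:3])
c=cam('wrist');save(c,'col.png')
hs=cv2.cvtColor(c['color'],cv2.COLOR_RGB2HSV)
g=((hs[...,0]>50)&(hs[...,0]<90)&(hs[...,1]>80)).astype(np.uint8)
M=np.zeros_like(g);cv2.fillPoly(M,[cv2.convexHull(max(cv2.findContours(g,0,2)[0],key=cv2.contourArea))],1)
ct=None
for nm,mm,z in (('sil',(hs[...,1]<60)&(hs[...,2]>100),.023),('br',(hs[...,0]>10)&(hs[...,0]<30)&(hs[...,1]>100),.013)):
    mm=(mm*M).astype(np.uint8);mm[280:]=0
    for cn in cv2.findContours(mm,0,2)[0]:
        if cv2.contourArea(cn)>25:
            (u,v),r=cv2.minEnclosingCircle(cn);m=cv2.moments(cn);e=[m['m10']/m['m00'],m['m01']/m['m00']]
            print(nm,cv2.contourArea(cn),(u,v,r),e,onplane(c,[[u,v],e],z))
```

```text
t 15.57 box [ 0.0705 -0.3286  0.1689] world [ 0.5213 -0.173   0.1689] tool z yaw 133.4950415479325 tilt 0.043954032078971715 F(box) [ 0.4633  0.3221 -0.1279] tau [-0.0331 -0.0287 -0.0244] w 0.879 q7 0.82
[[ 0.7254  0.0003 -0.6883]
 [ 0.6883  0.0007  0.7254]
 [ 0.0007 -1.      0.0003]]
sil 278.0 (182.09091186523438, 234.36363220214844, 14.15683650970459) [182.06235011990407, 231.84652278177455] [[ 0.5028 -0.2822  0.023 ]
 [ 0.5007 -0.2796  0.023 ]]
sil 1058.0 (257.256103515625, 176.10975646972656, 19.143444061279297) [257.4484877126654, 175.94943289224952] [[ 0.5184 -0.1705  0.023 ]
 [ 0.5184 -0.1702  0.023 ]]
br 113.5 (256.9705810546875, 149.6764678955078, 7.584118843078613) [256.5403817914831, 149.4331864904552] [[ 0.4994 -0.151   0.013 ]
 [ 0.4988 -0.1511  0.013 ]]
```

View pics/col.png

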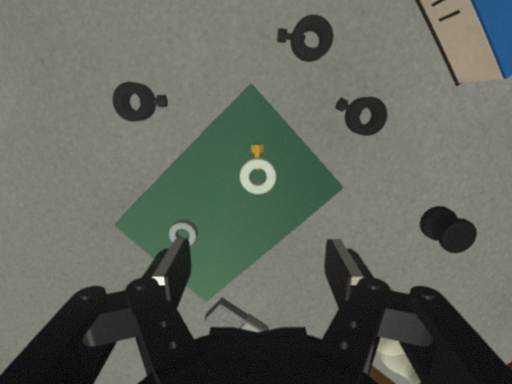

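Collar at (257,176), screw at (257,149) pointing up at 134.8° world, spacer at (182,233), clear of the fingers. Descending to grasp.

>>> play_rows(
  increments=[
    [[-0.0002, 0.02, 0.004], [0, -1.3, 0]],
    [[0, 0.035, 0], [0, 0, 0]],
    [[0, 0.035, 0], [0, 0, 0]],
    [[0, 0.03, 0], [0, 0, 0]],
    [[0, 0.02, 0], [0, 0, 0]],
    [[0, 0.014, 0], [0, 0, 0]],
    [[0, 0.01, 0], [0, 0, 0]],
    [[0, 0, 0], [0, 0, 0]],
    [[0, 0, 0], [0, 0, 0]],
    [[0, 0, 0], [0, 0, 0]],
  ],
  gripper=0.06,
)

```text
t: 16.45
eef_pos: [0.5189, -0.1705, 0.0054]
tool_rot: [-0.654, 0.654, 0.269, -0.268]
contact_force: [-0.4, 0.3, 0.4]
gripper_width: 0.703
```

```bash
python3 -c "
from h import *
np.set_printoptions(precision=4,suppress=True);T,o=boxpose()"
```

```text
t 16.45 box [ 0.0677 -0.3266  0.0054] world [ 0.5189 -0.1705  0.0054] tool z yaw 134.65141790374295 tilt 0.09239648837443856 F(box) [-0.4091  0.1748  0.3823] tau [ 0.0068  0.012  -0.0367] w 0.703 q7 0.72
```

>>> play_rows(
  increments=[
    [[0, 0, 0], [0, 0, 0]],
    [[0, 0, 0], [0, 0, 0]],
    [[0, 0, 0], [0, 0, 0]],
    [[0, 0, 0], [0, 0, 0]],
    [[0, 0, 0], [0, 0, 0]],
  ],
  gripper=0,
  grip_force=40,
)

```text
t: 16.87
eef_pos: [0.5188, -0.1705, 0.0057]
tool_rot: [-0.654, 0.654, 0.269, -0.268]
contact_force: [-0.8, 1.0, 5.7]
gripper_width: 0.461
```

```bash
python3 -c "
from h import *
np.set_printoptions(precision=4,suppress=True);T,o=boxpose();print(o['gripper_width']*.0854)"
```

```text
t 16.87 box [ 0.0676 -0.3266  0.0057] world [ 0.5188 -0.1705  0.0057] tool z yaw 134.63992672379658 tilt 0.09181168194300472 F(box) [-1.0189  0.8096  5.7365] tau [ 0.0688  0.2776 -0.0119] w 0.461 q7 0.72
0.03939113866660652
```

>>> play_rows(
  increments=[
    [[0, -0.02, 0], [0, 0, 0]],
    [[0, -0.04, 0], [0, 0, 0]],
    [[0, -0.04, 0], [0, 0, 0]],
    [[0, -0.04, 0], [0, 0, 0]],
    [[0, -0.02, 0], [0, -6.86, 0]],
    [[0, 0, 0], [0, -6.86, 0]],
    [[0, 0, 0], [0, -6.86, 0]],
    [[0, 0, 0], [0, -6.86, 0]],
    [[0, 0, 0], [0, -6.86, 0]],
    [[0.0327, 0, 0.0066], [0, 0, 0]],
    [[0.0327, 0, 0.0066], [0, 0, 0]],
    [[0.0327, 0, 0.0066], [0, 0, 0]],
    [[0.0327, 0, 0.0066], [0, 0, 0]],
    [[0.0327, 0, 0.0066], [0, 0, 0]],
    [[0.0327, 0, 0.0066], [0, 0, 0]],
    [[0.0327, 0, 0.0066], [0, 0, 0]],
    [[0.0327, 0, 0.0066], [0, 0, 0]],
    [[0.0327, 0, 0.0065], [0, 0, 0]],
    [[0.0327, 0, 0.0065], [0, 0, 0]],
  ],
)

```text
t: 18.45
eef_pos: [0.5159, 0.1645, 0.1652]
tool_rot: [0.546, -0.546, -0.45, 0.449]
contact_force: [0.1, -0.4, -0.9]
gripper_width: 0.456
```

>>> play_rows(
  increments=[
    [[0, 0, 0], [0, 0, 0]],
    [[0, 0, 0], [0, 0, 0]],
    [[0, 0, 0], [0, 0, 0]],
    [[0, 0, 0], [0, 0, 0]],
  ],
)

```text
t: 18.78
eef_pos: [0.5162, 0.1615, 0.1646]
tool_rot: [0.546, -0.546, -0.449, 0.449]
contact_force: [0.3, -0.6, -1.4]
gripper_width: 0.453
```

Run:
```python
from h import *
np.set_printoptions(precision=4,suppress=True);T,o=boxpose();print(o['gripper_width']*.0854)
c=cam('wrist');g=T[:3,3]+T[:3,1]*0.0
R=T[:3,:3]
def tp(x,y,z): return T[:3,3]+R@np.array([x,y,z])
p=proj(c,[tp(0,-.0173,0),tp(0,-.0073,.0295),[.5167,.1636,.112]]);print(p)
hs=cv2.cvtColor(c['color'],cv2.COLOR_RGB2HSV)
m=((hs[...,0]>10)&(hs[...,0]<30)&(hs[...,1]>100)).astype(np.uint8)
for cn in cv2.findContours(m,0,2)[0]:
    if cv2.contourArea(cn)>25: print(cv2.boundingRect(cn),np.mean(cn,0))
s=cam('side');save(c,'held.png',(170,130,340,330),2.5)
a=cv2.resize(c['color'][130:330,170:340],(425,500));q=proj(s,[.5167,.1636,.12])[0].astype(int);b=cv2.resize(s['color'][q[1]-50:q[1]+50,q[0]-37:q[0]+37],(370,500),interpolation=cv2.INTER_CUBIC)
cv2.imwrite('pics/held.png',np.hstack([a,b])[:,:,::-1])
```

```text
t 18.78 box [ 0.0015 -0.0013  0.1646] world [0.5162 0.1615 0.1646] tool z yaw 168.83061736729738 tilt 0.03179517695790928 F(box) [ 0.3712 -0.5877 -1.3502] tau [ 0.0143 -0.0645  0.0607] w 0.453 q7 0.71
0.03867863376411969
[[259.2254 260.7295]
 [259.249  201.2959]
 [261.4793 211.5478]]
(507, 361, 5, 20) [[509.25 372.25]]
(263, 325, 22, 7) [[272.381  327.8571]]
(245, 191, 25, 29) [[255.9189 203.4054]]
(413, 25, 33, 51) [[427.6282  49.0128]]
```

View pics/held.png

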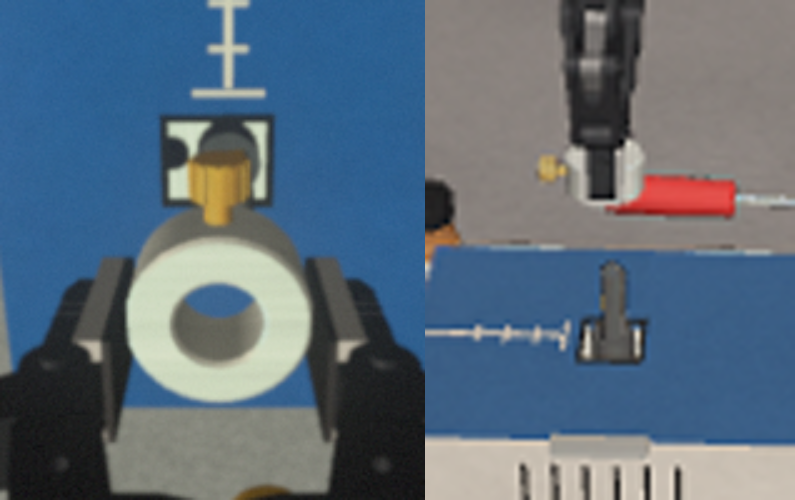

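Collar held level with its screw to the front, shaft just below. Centring over the shaft and descending in checked steps.

>>> play_rows(
  increments=[
    [[0.003, 0.015, -0.0017], [0, 0, 0]],
    [[0, 0.02, 0], [0, 0, 0]],
    [[0, 0.01, 0], [0, 0, 0]],
    [[0, 0.006, 0], [0, 0, 0]],
    [[0, 0.005, 0], [0, 0, 0]],
    [[0, 0, 0], [0, 0, 0]],
    [[0, 0, 0], [0, 0, 0]],
  ],
)

```text
t: 19.47
eef_pos: [0.5186, 0.1658, 0.1089]
tool_rot: [0.546, -0.546, -0.45, 0.449]
contact_force: [-0.6, 0.5, -0.1]
gripper_width: 0.456
```

Run:
```python
from h import *
np.set_printoptions(precision=4,suppress=True);T,o=boxpose()
c=cam('wrist');save(c,'ent.png',(170,130,340,330),2.5)
```

```text
t 19.47 box [0.003  0.0034 0.1089] world [0.5186 0.1658 0.1089] tool z yaw 168.9286940495002 tilt 0.061996829667461374 F(box) [-0.7244  0.3918 -0.1229] tau [ 0.0113  0.0362 -0.0064] w 0.456 q7 0.65
```

View pics/ent.png

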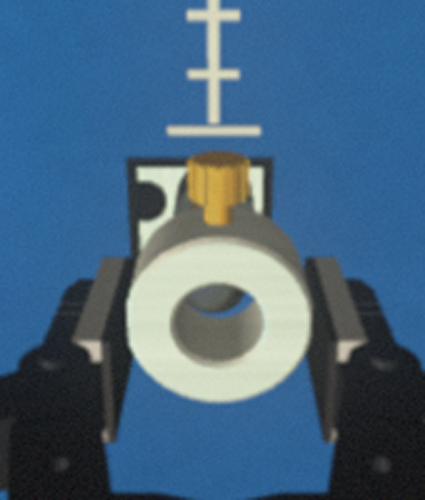

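Run:
```python
from h import *
np.set_printoptions(precision=2,suppress=True);T,o=boxpose();c=cam('wrist')
# crop px of collar axis at top face, at shaft-top height .112, .108, with collar tool z offset fitted to top centre
for z0 in (0,.001,.002):
    P=[T[:3,3]+T[:3,:3]@np.array([-.001,T[2,3]-z,z0]) for z in (.1262,.112,.108)]
    print(z0,(proj(c,P)-[170,130])*2.5)
```

```text
t 19.52 box [0.   0.   0.11] world [0.52 0.17 0.11] tool z yaw 168.93180336695852 tilt 0.06595542107194238 F(box) [-1.24 -1.17 -1.03] tau [-0.16  0.07  0.06] w 0.454 q7 0.65
0 [[218.3  326.14]
 [218.3  292.81]
 [218.3  284.42]]
0.001 [[218.31 321.98]
 [218.3  288.94]
 [218.3  280.62]]
0.002 [[218.31 317.81]
 [218.31 285.05]
 [218.31 276.81]]
```

Shaft is centred under the bore to within about 0.8 mm; shifting by −0.7 mm and going down.

>>> play_rows(
  increments=[
    [[-0.0007, 0.002, 0], [0, 0, 0]],
    [[0, 0.003, 0], [0, 0, 0]],
    [[0, 0.003, 0], [0, 0, 0]],
    [[0, 0.003, 0], [0, 0, 0]],
    [[0, 0.003, 0], [0, 0, 0]],
    [[0, 0, 0], [0, 0, 0]],
  ],
)

```text
t: 20.07
eef_pos: [0.5177, 0.165, 0.0938]
tool_rot: [0.546, -0.545, -0.449, 0.45]
contact_force: [-0.5, -0.0, -0.5]
gripper_width: 0.454
```

```bash
python3 -c "
from h import *
np.set_printoptions(precision=4,suppress=True);T,o=boxpose()"
```

```text
t 20.07 box [0.0023 0.0025 0.0938] world [0.5177 0.165  0.0938] tool z yaw 168.94594473730035 tilt 0.0973184476887273 F(box) [-0.4651 -0.121  -0.5228] tau [-0.0081  0.0204  0.0278] w 0.454 q7 0.63
```

Underside at about 91 mm, already 17 mm below the taper, no force. Continuing.

>>> play_rows(
  increments=[
    [[0, 0.003, 0], [0, 0, 0]],
    [[0, 0.003, 0], [0, 0, 0]],
    [[0, 0.003, 0], [0, 0, 0]],
    [[0, 0.003, 0], [0, 0, 0]],
    [[0, 0.003, 0], [0, 0, 0]],
    [[0, 0.003, 0], [0, 0, 0]],
    [[0, 0.0015, 0], [0, 0, 0]],
    [[0, 0, 0], [0, 0, 0]],
    [[0, 0, 0], [0, 0, 0]],
  ],
)

```text
t: 20.82
eef_pos: [0.5181, 0.1652, 0.075]
tool_rot: [0.546, -0.545, -0.45, 0.449]
contact_force: [-0.3, 0.1, -1.1]
gripper_width: 0.456
```

```bash
python3 -c "
from h import *
np.set_printoptions(precision=4,suppress=True);T,o=boxpose()"
```

```text
t 20.82 box [0.0027 0.0027 0.075 ] world [0.5181 0.1652 0.075 ] tool z yaw 168.94393963767993 tilt 0.06294876853062246 F(box) [-0.2971  0.0168 -1.0632] tau [-0.0148  0.0123 -0.0059] w 0.456 q7 0.61
```

>>> play_rows(
  increments=[
    [[0, 0.001, 0], [0, 0, 0]],
    [[0, 0.001, 0], [0, 0, 0]],
    [[0, 0.001, 0], [0, 0, 0]],
    [[0, 0, 0], [0, 0, 0]],
    [[0, 0, 0], [0, 0, 0]],
  ],
)

```text
t: 21.23
eef_pos: [0.5184, 0.1652, 0.0727]
tool_rot: [0.546, -0.546, -0.45, 0.449]
contact_force: [-1.8, -0.2, 5.2]
gripper_width: 0.459
```

```bash
python3 -c "
from h import *
np.set_printoptions(precision=4,suppress=True);T,o=boxpose()"
```

```text
t 21.23 box [0.0029 0.0028 0.0727] world [0.5184 0.1652 0.0727] tool z yaw 168.94004279962894 tilt 0.041803492709093566 F(box) [-1.6891 -0.5375  5.1698] tau [-0.18    0.3366 -0.0081] w 0.459 q7 0.61
```

Contact starts exactly at the expected 72.7 mm. Pressing slightly more to confirm a firm stop.

>>> play_rows(
  increments=[
    [[0, 0.001, 0], [0, 0, 0]],
    [[0, 0.0005, 0], [0, 0, 0]],
    [[0, 0, 0], [0, 0, 0]],
    [[0, 0, 0], [0, 0, 0]],
    [[0, 0, 0], [0, 0, 0]],
  ],
)

```text
t: 21.65
eef_pos: [0.5184, 0.1653, 0.0725]
tool_rot: [-0.546, 0.546, 0.45, -0.449]
contact_force: [-6.9, -3.3, 19.8]
gripper_width: 0.454
```

Run:
```python
from h import *
np.set_printoptions(precision=4,suppress=True);T,o=boxpose()
c=cam('wrist');s=cam('side');e=cam('scene')
P=[.517,.1642,.08];a=cv2.resize(c['color'][110:330,160:350],(380,440));r=[a]
for k,h in((s,36),(e,36)):
    q=proj(k,P)[0].astype(int);r.append(cv2.resize(k['color'][q[1]-h:q[1]+h,q[0]-h//2-2:q[0]+h//2+2],(200,440),interpolation=cv2.INTER_CUBIC))
cv2.imwrite('pics/fin.png',np.hstack(r)[:,:,::-1])
```

```text
t 21.65 box [0.0029 0.0029 0.0725] world [0.5184 0.1653 0.0725] tool z yaw 168.93746096929922 tilt 0.033992824584727396 F(box) [-6.1581 -4.6084 19.8056] tau [-0.7014  1.41   -0.0426] w 0.454 q7 0.61
```

View pics/fin.png

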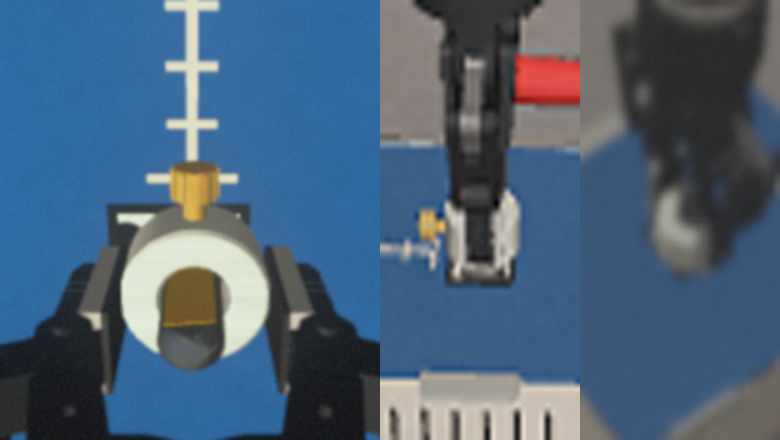

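Final view: the shaft comes through the collar with the flat under the screw, and the screw points along the index line. There was a firm stop at 19.8 N with only 0.2 mm of movement. I'll ease the push a little, then hand in.

>>> play_rows(
  increments=[
    [[0, -0.0006, 0], [0, 0, 0]],
    [[0, 0, 0], [0, 0, 0]],
    [[0, 0, 0], [0, 0, 0]],
    [[0, 0, 0], [0, 0, 0]],
  ],
)

```text
t: 22.13
eef_pos: [0.5184, 0.1652, 0.0725]
tool_rot: [-0.546, 0.546, 0.45, -0.449]
contact_force: [-5.0, -2.6, 14.5]
gripper_width: 0.455
```

```bash
python3 -c "
from h import *
np.set_printoptions(precision=4,suppress=True);T,o=boxpose()
if T[2,3]<.0732 and o['contact_force'][2]>1: print(hand_in())"
```

```text
t 22.13 box [0.0029 0.0028 0.0725] world [0.5184 0.1652 0.0725] tool z yaw 168.93685182271903 tilt 0.027239552599547877 F(box) [-4.4407 -3.4905 14.5496] tau [-0.4874  0.9879  0.0164] w 0.455 q7 0.61
the job is handed in; nothing more can be done
None
```

The stage is reassembled and the job was handed in at 22.1 s. The arm is still gripping the collar on the shaft's shoulder, with the screw facing the front.

- **Lid:** I pushed it shut with closed fingers. It met a firm stop at 66.5 mm with about 12 N.
- **Shaft:** I gripped it across the flat (opening 12.7 mm against 13 mm expected) and turned it about 46.5°. A camera view afterwards showed the flat facing the index line, within about 0.3°.
- **Collar:** I slid it down with the screw over the flat. It touched the shoulder at the expected height and stopped firmly, moving 0.2 mm more under about 20 N. I left a push of about 14.5 N on it at hand-in. The last picture shows the screw along the index line over the flat.

**Disagreements and failures:**
- **Shaft position:** the camera and grip estimates of where the shaft's axis is differed by 1–2 mm. I centred the collar by looking through its bore, and the descent met no resistance.
- **Wrist tilt:** one move to look at the flat from the front reached only about 23° of the 40° asked. The flat was still readable from there.
- **Other things on the bench:** I moved nothing else that I know of, but I made no separate final check of them.

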